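# Check the temperature of a milled part with the infrared thermometer

### The arm

A 6-joint arm with a two-finger parallel gripper is mounted at the origin on the work surface. World frame = base frame: x ahead of the robot, y to its left, z up, the work surface at z = 0. Lengths are in m, angles in rad, forces in N, time in s.
With the tool pointing down it reaches from about 0.275 to 0.75 m from the base axis. Payload 10.2 kg.
Tool frame: the origin (TCP) lies midway between the tips of the shut fingers; the grasp point (between the pads) lies 19 mm behind it (env.hold_point_z is the distance from the TCP to the grasp point, in m); x points along the fingers, z is the direction in which the jaws open and shut, and the axes are right-handed (so a half turn about x gives the same grasp; the last joint's range is limited). The gripper opens to 85 mm and grips with 20 to 120 N. Pads are 22 mm wide; open, the fingers measure 114 mm over their backs; the gripper's body (76 mm by 85 mm) begins 54 mm behind the grasp point. The pads swing forward as they close: fully open they stand 13 mm farther back than shut.
Start: joints at [0.968, 0.313, 1.498, -0, 1.331, -0.223], TCP at [0.195, 0.488, 0.231] pointing down, gripper open.
Joint ranges: [-2.94, 2.94], [-0.97, 2.17], [0.19, 2.56], [-1.23, 4.37], [0.02, 3.11], [-2.88, 2.88]. Speed limits (rad/s): [2.39, 2.39, 3.01, 3.14, 3.14, 3.14].

### API

Orientations are given as a unit quaternion [x, y, z, w].
In Python, from bench import env, kinematics, monitor, eyes, job gives the robot as it stands. The module is installed in compiled form; this text tells all that it offers. Calls block until the motion is done:
- env.reach(position, orientation): joint-space move of the TCP to a pose.
- env.movel(position, velocity=0.15, frame=None, guard=None): straight line of the TCP; frame=None keeps the orientation; velocity is the mean speed in m/s. With guard (N) it stops when the force on the tool has changed by that much, and returns True; else False.
- env.set_joints(angles): joint-space move.
- env.release() and env.close_gripper(effort=None): open the fingers fully, or close them until they stop; effort is the grip in N (None keeps the last).
- env.hold(seconds).
- kinematics.ik(position, orientation): joint angles nearest the present ones, or None.
- monitor.sense(): the state.
- eyes.grab_frame(name): name is "side" or "top" or "wrist"; returns a dict with "frame" (400x640x3 uint8, red, green, blue), "mtx" (3x3 intrinsics, pixels), "k1" (the pictures are not rectified: a ray, as slopes to the right and down, at radius r is drawn at 1 + k1 r^2 times it, then the intrinsics apply), "view" (4x4, takes a point from world to camera coordinates). Camera axes: x right, y down, z forward; pixel columns grow to the right and rows downward; lengths in m; the calibration is good to about 2 mm. A picture is of the moment at which its call begins. There is no depth.
A pose or a line that the arm cannot do raises env.MotionError and nothing moves.
- job.hand_in(): hands the job in, once; it reports no verdict.
The state is a dict: "clock": time; "joints": joint angles; "qvel": joint speeds; "joint_efforts": joint torques, N m; "position": TCP position; "ee_rot": TCP orientation; "contact_force": force on the tool from outside, world axes, zero at the start; "ft_torque": the same for the moment, N m; "finger_gap": opening from 0.0 (shut) to 1.0 (fully open).
Only numpy, scipy, OpenCV 4.12 (cv2) and the standard library are available. Lean on these libraries where they do the work, as an engineer would, in place of code of your own. Each camera call takes 0.05 s, during which the arm holds its last target. There are 200 camera calls.

### The job

The block in the vise has just been milled and must cool before it is measured: draw the pistol-shaped infrared thermometer out of its holster, turn it muzzle down and aim it at the middle of the square of matt black tape on top of the block, its lens about 100 mm from the tape and its muzzle leaning no more than about 35 degrees from straight down. Keep it there, steady in the gripper and touching nothing else: the program finishes while still holding it on the tape. Leave the other things on the bench where they are and do not bump the block or the vise with the thermometer.

Things in the scene. Friction and masses are not known exactly. Their poses are not given: they have to be found in the camera images.
- thermometer: infrared thermometer, pistol shape, grey and black, 0.23 kg, 144 mm high. Origin: centre of the underside of its grip; x: where the muzzle looks (level in the holster), z: up there. Flat-sided housing 108 (x) x 42 (y) x 44 mm centred at (30, 0, 122), then a round muzzle to x = 108. Grip 42 x 32 mm, leaning: its top is 20 mm ahead of its foot. Small trigger under the housing at x = 46. Mass centre near (19, 0, 68)
- lens (a point): centre of the front of the thermometer's lens, at (108.5, 0, 122) mm in the thermometer's frame, axes as the thermometer's: it looks along x
- housing (a point): centre of the thermometer's housing, at (30, 0, 122) mm in the thermometer's frame, axes as the thermometer's: a good place to grip, across y (42 mm wide)
- grip_foot (a point): centre of the underside of the grip's foot (the thermometer's origin)
- holster: grey sheet-metal holster screwed to the bench: base 100 x 80 mm, one pocket, inside 50 (x) x 38 (y) mm, leaning 0.21 rad from z towards x like the grip; rim 67 mm above the bench. Origin: centre of its underside. The thermometer stands loose in it on a floor 12 mm above the bench, muzzle to x; draw it up along the lean of the grip (60 mm frees it)
- vise: green machine vise, fixed to the bench, 100 mm wide (150 mm over the clamping studs) and 280 mm long along its x, jaws' top 82 mm above the bench; origin: underside, under the middle of its bed, on the bench
- workpiece: milled aluminium block clamped in the vise, 65 (x) x 124 (y) x 54 mm, its higher end (to -y) topped 104 mm above the bench; origin: centre of its underside, z up
- tape (a point): middle of the 40 x 40 mm square of matt black tape on the block's higher top face, 105 mm above the bench; it faces straight up (z up)
- spanner: dark flat spanner for the collet nut, 210 x 66 x 7 mm, lying along its x; bystander. Origin: on the bench near its middle
- end_mill: end mill cutter, 16 mm thick and 86 mm long, lying along its x; bystander. Origin: on the bench under its middle
- collet_nut: steel ring nut, 50 mm across, 22 mm high; bystander. Origin: centre of its underside
- caliper: digital caliper lying flat, 230 x 60 x 14 mm, along its x; bystander. Origin: on the bench near its middle
- brush: paint brush with a wooden handle, 200 mm long, lying along its x; bystander. Origin: on the bench near its middle
- collet: spring collet, 40 mm across, 46 mm high, standing; bystander. Origin: centre of its underside
- carton: small cardboard box 95 x 65 x 40 mm; bystander. Origin: centre of its underside
- oiler: orange squeeze bottle with a white spout, 72 mm across, 188 mm high; bystander. Origin: centre of its underside
Mind the look-alikes: they are no part of the job. Leave any purple or yellow look-alike of the thermometer alone.

How it is judged:
By the outcome, as a careful person would: the job done as asked, in the order asked, and still so for the second after the job is handed in, while the arm keeps its last pose, push and grip.
It also fails if it takes over 42 s, if anything falls off the work surface, if the arm or the gripper's body presses on something with over 40 N, if the wrist force passes 120 N, or if a joint passes its speed limit or range.

## Working session

There is one attempt and no reset: what is moved stays moved. The work goes in short steps, each a Python script; the robot and the scene stay as the last script left them, time stands still between calls to the robot, and variables do not carry over. Pictures are saved under pics/ and viewed, on a budget of 10 in all, crops included, one or two more only if the job needs it, and the job is handed in when it is done.

```bash
mkdir -p pics && cat > h.py <<'E'
import numpy as np, cv2
from bench import env, kinematics, monitor, eyes, job
from scipy.spatial.transform import Rotation as R
def snap(name,fn):
    d=eyes.grab_frame(name); cv2.imwrite('pics/'+fn,d['frame'][:,:,::-1]); np.savez('pics/'+fn[:-4],**d); return d
def load(fn): return dict(np.load('pics/'+fn+'.npz'))
def ray(d,u,v):
    K=d['mtx']; x=(u-K[0,2])/K[0,0]; y=(v-K[1,2])/K[1,1]
    s=1.
    for _ in range(20): r2=(x*x+y*y)/s**2; s=1+float(d['k1'])*r2
    V=d['view']; Rm=V[:3,:3]; c=-Rm.T@V[:3,3]
    w=Rm.T@np.array([x/s,y/s,1]); return c,w/np.linalg.norm(w)
def onz(d,u,v,z):
    c,w=ray(d,u,v); return c+w*(z-c[2])/w[2]
def proj(d,p):
    V=d['view']; q=V[:3,:3]@np.array(p)+V[:3,3]; x,y=q[:2]/q[2]; s=1+float(d['k1'])*(x*x+y*y)
    K=d['mtx']; return np.array([K[0,0]*x*s+K[0,2],K[1,1]*y*s+K[1,2]])
def two(r1,r2):
    (c1,w1),(c2,w2)=r1,r2
    t=np.linalg.lstsq(np.stack([w1,-w2],1),c2-c1,rcond=None)[0]
    a,b=c1+t[0]*w1,c2+t[1]*w2; return (a+b)/2,np.linalg.norm(a-b)
E
python3 - <<'E'
from h import *
a=snap('top','top1.png'); b=snap('side','side1.png')
for d in(a,b):
    V=d['view'];print(-V[:3,:3].T@V[:3,3],V[:3,:3].round(2).tolist(),d['mtx'][0,0],d['k1'])
print(monitor.sense()['clock'],env.hold_point_z)
E
```

```text
[0.1510615  0.03734764 1.76443552] [[-0.0, -1.0, -0.0], [-0.98, 0.0, -0.22], [0.22, 0.0, -0.98]] 514.4885149997817 -0.1321678389485506
[0.30493879 1.0110096  0.96322309] [[-0.99, -0.17, -0.02], [-0.09, 0.64, -0.76], [0.14, -0.75, -0.65]] 437.5467560449724 -0.01238294169176965
0.1 0.0187
```

View pics/top1.png

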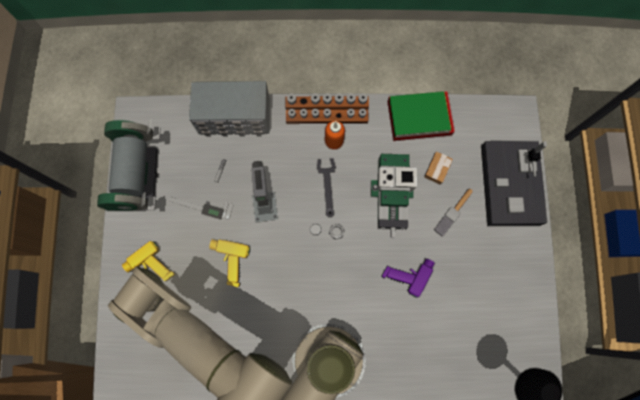

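View pics/side1.png

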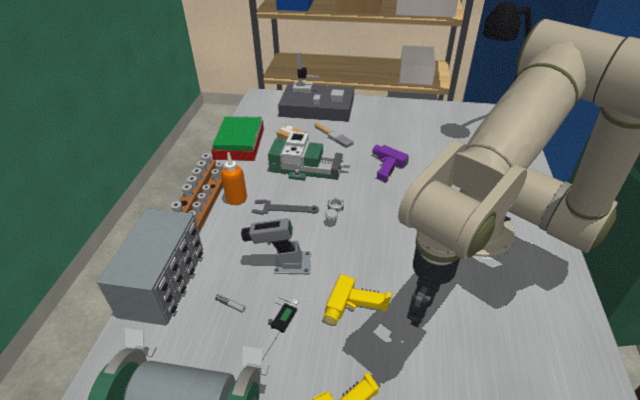

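Top view: the grey thermometer is at about (262,190) with its muzzle up (world +x), the vise and block at about (395,185), and the tape at about (408,176). In the side view the thermometer is at (270,235) and the tape at about (297,137). I'll enlarge both areas.

```bash
python3 - <<'E'
import cv2,numpy as np
a=cv2.imread('pics/top1.png');b=cv2.imread('pics/side1.png')
f=lambda i,x,y,w,h,k:cv2.resize(i[y:y+h,x:x+w],(w*k,h*k),interpolation=cv2.INTER_CUBIC)
t=np.hstack([f(a,230,150,66,80,6),f(a,365,145,66,80,6)])[:, :792]
c=np.hstack([f(b,232,208,88,72,5),f(b,262,122,70,72,5)])
im=np.zeros((480+0,792,3),np.uint8);cv2.imwrite('pics/cropA.png',t);cv2.imwrite('pics/cropB.png',c)
E
```

```text
(no output)
```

View pics/cropA.png

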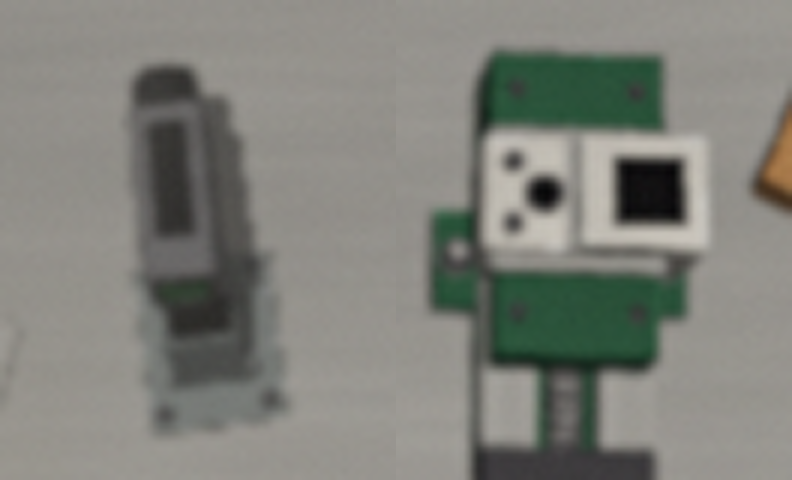

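View pics/cropB.png

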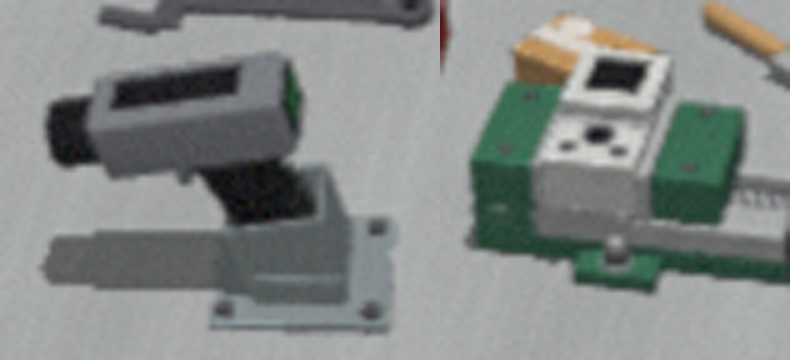

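The crops show the tape square at crop px (652,190) in the top view and (616,75) in the side view. The housing's top-face corners and the holster base holes can also be read. Next I'll localize them.

```bash
python3 - <<'E'
from h import *
a,b=load('top1'),load('side1')
def tape(d,x0,y0,x1,y1):
    g=cv2.cvtColor(d['frame'],cv2.COLOR_RGB2GRAY)[y0:y1,x0:x1]
    n,l,s,c=cv2.connectedComponentsWithStats((g<70).astype(np.uint8))
    i=1+np.argmax(s[1:,4]); ys,xs=np.nonzero(l==i); w=120.-g[ys,xs]
    return x0+(xs*w).sum()/w.sum(), y0+(ys*w).sum()/w.sum(), s[i]
ta=tape(a,400,166,418,186);tb=tape(b,288,128,308,145);print(ta,tb)
print('tape',two(ray(a,*ta[:2]),ray(b,*tb[:2])),onz(a,*ta[:2],.105),onz(b,*tb[:2],.105))
A=lambda x,y:((x+.5)/6-.5+230,(y+.5)/6-.5+150)
A2=lambda x,y:((x+.5)/6-.5+365,(y+.5)/6-.5+145)
B=lambda x,y:((x+.5)/5-.5+232,(y+.5)/5-.5+208)
print('block edge corners', [onz(a,*A2(x-396,y),.104).round(4) for x,y in((584,135),(710,138),(708,262),(580,250))])
print('therm top a');P=[onz(a,*A(*p),.156) for p in((135,107),(200,102),(215,276),(148,284))]
for p in P:print(p.round(4))
print('therm top b');Q=[onz(b,*B(*p),.156) for p in((92,98),(115,68),(276,53),(265,92))]  # fl? 
for p in Q:print(p.round(4))
for p in ((378,225),(372,310),(224,308)):print('hole b',onz(b,*B(*p),.004).round(4))
for p in ((165,415),(272,400)):print('hole a',onz(a,*A(*p),.004).round(4))
E
```

```text
(np.float64(406.82187840920363), np.float64(176.47585044133692), array([  2,   6,  11,  10, 106], dtype=int32)) (np.float64(296.97322794492607), np.float64(136.6045385007649), array([ 4,  6, 11,  6, 48], dtype=int32))
tape (array([ 0.60426095, -0.26568199,  0.103425  ]), np.float64(0.0022845295449639433)) [ 0.60265054 -0.26540758  0.105     ] [ 0.60491454 -0.2637053   0.105     ]
block edge corners [array([ 0.6357, -0.23  ,  0.104 ]), array([ 0.634 , -0.3013,  0.104 ]), array([ 0.5622, -0.2967,  0.104 ]), array([ 0.5692, -0.2252,  0.104 ])]
therm top a
[0.6208 0.2473 0.156 ]
[0.6235 0.212  0.156 ]
[0.5264 0.2019 0.156 ]
[0.5221 0.2378 0.156 ]
therm top b
[0.6237 0.2473 0.156 ]
[0.6179 0.2238 0.156 ]
[0.5359 0.2001 0.156 ]
[0.5353 0.2295 0.156 ]
hole b [0.4895 0.1792 0.004 ]
hole b [0.4814 0.2417 0.004 ]
hole b [0.5638 0.2529 0.004 ]
hole a [0.4791 0.245  0.004 ]
hole a [0.4878 0.1828 0.004 ]
```

```bash
cat > plan.py <<'E'
from h import *
TAPE=np.array([.6035,-.265,.105]); YAW=.11; HOUS=np.array([.573,.2247,.134])
HP=.021
def tool_in_th(a,s): # columns = tool axes in th frame
    x=np.array([np.sin(a),0,-np.cos(a)]); z=np.array([0,s,0.]); return np.stack([x,np.cross(z,x),z],1)
def tcp(Rth,org,a,s,gx,gz=.122):
    T=tool_in_th(a,s); p=org+Rth@np.array([gx,0,gz])+HP*(Rth@T[:,0]); return p,R.from_matrix(Rth@T).as_quat()
def org_of(hous,Rth): return hous-Rth@np.array([.03,0,.122])
def final(psi,lean,leandir,dist=.1):
    # muzzle down; psi: heading of z_th (world yaw); lean about horizontal y_th axis
    zt=np.array([np.cos(psi),np.sin(psi),0]); xt=np.array([0,0,-1.]); yt=np.cross(zt,xt)
    Rm=np.stack([xt,yt,zt],1); Rm=R.from_rotvec(lean*yt).as_matrix()@Rm
    lens=TAPE-Rm[:,0]*dist; return Rm,lens-Rm@np.array([.1085,0,.122])
E
python3 - <<'E'
from plan import *
Rg=R.from_euler('z',YAW).as_matrix(); og=org_of(HOUS,Rg)
lift=np.array([np.sin(.21)*np.cos(YAW),np.sin(.21)*np.sin(YAW),np.cos(.21)])
for a in np.radians([0,15,30]):
  for s in(1,-1):
    q=[kinematics.ik(*tcp(Rg,og+l*lift,a,s,.03)) for l in(0,.08,.16)]
    print('GRASP a',round(np.degrees(a)),s,[None if k is None else np.round(k,2).tolist() for k in q])
    for psi in np.arange(-np.pi,np.pi,np.pi/6):
      for lean in np.radians([-25,-12,0,12,25]):
        f=kinematics.ik(*tcp(*final(psi,lean,0),a,s,.03))
        if f is not None and q[2] is not None: print('  F psi %.0f lean %.0f'%(np.degrees(psi),np.degrees(lean)),np.round(f,2).tolist(), round(np.abs(np.array(f)-q[2]).max(),2))
E
```

```text
GRASP a 0 1 [[0.18, 0.62, 1.36, -0.0, 1.17, -1.5], [0.18, 0.58, 1.2, -0.0, 1.36, -1.5], [0.18, 0.58, 1.0, -0.0, 1.56, -1.5]]
  F psi -180 lean -25 [-0.73, 0.46, 1.62, 1.5, 0.65, -0.28] 1.5
  F psi -180 lean -12 [-0.81, 0.43, 1.79, 1.9, 0.85, -0.69] 1.9
  F psi -180 lean 0 [-0.88, 0.45, 1.92, 2.11, 1.11, -0.93] 2.11
  F psi -180 lean 12 [-0.94, 0.53, 2.02, 2.21, 1.42, -1.09] 2.21
  F psi -180 lean 25 [-0.98, 0.66, 2.06, 2.27, 1.76, -1.22] 2.27
  F psi -150 lean -25 [-0.8, 0.56, 1.45, 1.26, 1.18, -0.33] 1.26
  F psi -150 lean -12 [-0.9, 0.57, 1.55, 1.47, 1.33, -0.53] 1.47
  F psi -150 lean 0 [-0.97, 0.61, 1.62, 1.62, 1.51, -0.67] 1.62
  F psi -150 lean 12 [-1.03, 0.69, 1.67, 1.73, 1.71, -0.78] 1.73
  F psi -150 lean 25 [-1.07, 0.8, 1.68, 1.83, 1.93, -0.86] 1.83
  F psi -120 lean -25 [-0.8, 0.71, 1.2, 1.07, 1.66, -0.42] 1.08
  F psi -120 lean -12 [-0.88, 0.77, 1.2, 1.23, 1.81, -0.47] 1.23
  F psi -120 lean 0 [-0.94, 0.84, 1.19, 1.38, 1.94, -0.5] 1.38
  F psi -120 lean 12 [-0.98, 0.92, 1.18, 1.53, 2.07, -0.49] 1.53
  F psi -120 lean 25 [-1.01, 1.03, 1.15, 1.7, 2.2, -0.46] 1.7
  F psi -90
[... 13016 characters left out ...]
1.42
  F psi 60 lean 12 [-0.21, 0.9, 0.88, -1.19, 1.79, 0.3] 1.38
  F psi 90 lean -25 [-0.51, 0.59, 1.16, -0.58, 1.14, -0.33] 2.01
  F psi 90 lean -12 [-0.4, 0.55, 1.27, -0.87, 1.11, -0.07] 1.75
  F psi 90 lean 0 [-0.3, 0.56, 1.35, -1.14, 1.15, 0.17] 1.51
  F psi 120 lean -25 [-0.55, 0.53, 1.25, -0.38, 0.84, -0.89] 2.58
  F psi 120 lean -12 [-0.48, 0.42, 1.48, -0.75, 0.63, -0.52] 2.2
  F psi 120 lean 25 [-0.26, 0.43, 1.94, 4.15, 0.99, 0.94] 4.21
  F psi 150 lean -25 [-0.6, 0.5, 1.3, 0.06, 0.73, -1.68] 3.36
  F psi 150 lean -12 [-0.61, 0.35, 1.58, 0.17, 0.38, -1.79] 3.47
  F psi 150 lean 12 [-0.64, 0.22, 2.02, 2.84, 0.37, 1.82] 2.9
  F psi 150 lean 25 [-0.65, 0.27, 2.2, 2.97, 0.82, 1.68] 3.02
```

I'll grasp tilted 15° from behind and above, and finish with muzzle straight down at psi −120°, which is an easy joint move. I'll go to the pre-grasp now and look from the wrist.

```bash
python3 - <<'E'
from plan import *
Rg=R.from_euler('z',YAW).as_matrix(); og=org_of(HOUS,Rg)
p,q=tcp(Rg,og,np.radians(15),1,.03)
x=R.from_quat(q).as_matrix()[:,0]
env.reach(p-.15*x,q)
d=snap('wrist','w1.png'); s=monitor.sense(); print(s['clock'],s['position'],p-.15*x)
snap('side','side2.png')
for t in ([.03,0,.144],[-.024,.021,.144],[-.024,-.021,.144],[.084,.021,.144],[.084,-.021,.144]): print(proj(d,og+Rg@t).round(1))
cv2.imwrite('pics/w1.png',d['frame'][:,:,::-1])
E
```

```text
1.7417 [0.53941393 0.22179716 0.25855797] [0.53981413 0.22103476 0.25860443]
[314.7 204.2]
[344.5 138.9]
[284.7 138.8]
[339. 257.]
[290.6 257. ]
```

View pics/w1.png

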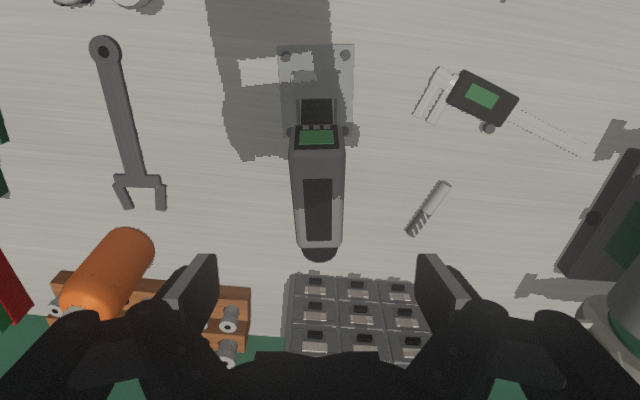

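The wrist view shows the housing's top face from about (294,151) to (339,246), centred at u≈319. I predicted 315, so I'll shift about 3 mm to +y; yaw agrees. Now approach, grip and draw.

```bash
sed -i 's/HOUS=np.array(.*$/HOUS=np.array([.573,.2277,.134])/' plan.py && python3 - <<'E'
from plan import *
Rg=R.from_euler('z',YAW).as_matrix(); og=org_of(HOUS,Rg)
p,q=tcp(Rg,og,np.radians(15),1,.03)
x=R.from_quat(q).as_matrix()[:,0]
env.movel(p-.10*x,frame=q) if 0 else env.reach(p-.10*x,q)
print('guard',env.movel(p,velocity=.08,guard=15))
s=monitor.sense();print(s['clock'],s['position']-p,s['contact_force'])
env.close_gripper(80); s=monitor.sense();print(s['clock'],s['finger_gap'],s['contact_force'])
lift=np.array([np.sin(.21)*np.cos(YAW),np.sin(.21)*np.sin(YAW),np.cos(.21)])
print(env.movel(p+.09*lift,velocity=.06,guard=25)); s=monitor.sense();print(s['clock'],s['finger_gap'],s['contact_force'],s['ft_torque'],s['position']-p)
a=snap('wrist','w2.png');b=snap('side','side3.png')
c=b['frame'][120:280,190:350]; 
im=np.hstack([cv2.resize(a['frame'][:,150:500],(350,400)),cv2.resize(c,(400,400))]);cv2.imwrite('pics/m2.png',im[:,:,::-1])
E
```

```text
guard False
3.5083 [1.73013355e-04 7.43365904e-05 5.69011990e-04] [-0.41004452  0.03452719 -0.02651079]
3.9833 0.480386802862145 [-1.16378638 -1.02243183  2.72173125]
False
5.6333 0.485206100552334 [ 0.85991985 -0.66650177 -2.55179855] [ 0.00710328  0.15343252 -0.00552357] [0.01846982 0.00203913 0.08763685]
```

View pics/m2.png

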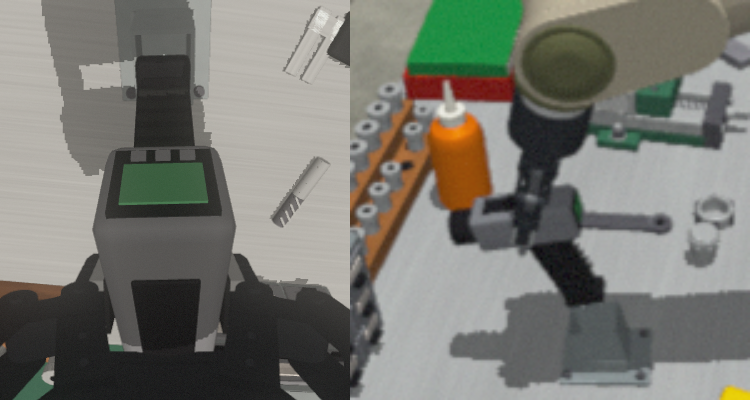

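The thermometer is out of the holster and square in the jaws; its foot is about 30 mm clear of the rim in the side view. Next: raise it, swing it to a waypoint above the tape, and check before descending.

```bash
python3 - <<'E'
from plan import *
w=load('w2'); s=monitor.sense(); p0=np.array(s['position']); q0=s['ee_rot']
RT=R.from_quat(q0).as_matrix(); T=tool_in_th(np.radians(15),1); Rth=RT@T.T
org=p0-HP*RT[:,0]-Rth@np.array([.03,0,.122])
for t in ([-.024,.021,.144],[-.024,-.021,.144],[-.024,.021,.1],[-.024,-.021,.1],[-.021,.016,0],[-.021,-.016,0]): print((proj(w,org+Rth@t)-[150,0]).round(1))
p1=p0+np.array([-.08,0,.16]); env.movel(p1,velocity=.2)
a=np.radians(15); pf,qf=tcp(*final(np.radians(-120),0,0),a,1,.03)
print(pf, kinematics.ik(pf+[0,0,.12],qf), monitor.sense()['joints'])
env.reach(pf+[0,0,.12],qf)
s=monitor.sense();print(s['clock'],s['finger_gap'],s['contact_force'],s['joints'])
a=snap('wrist','w3.png');b=snap('side','side4.png');c=snap('top','top4.png')
u=cv2.resize(b['frame'][40:200,220:420],(500,400)); v=cv2.resize(c['frame'][90:250,340:460],(300,400))
cv2.imwrite('pics/m3.png',np.hstack([u,v])[:,:,::-1])
E
```

```text
[242.7 194.6]
[ 86.5 194.5]
[220.1 136.7]
[110.2 136.6]
[190.4  86.6]
[140.9  86.5]
[ 0.61364222 -0.24743316  0.2780648 ] [-0.92823652  0.66817854  1.01075725  1.24664017  1.92849118 -0.22123888] [ 0.22577515  0.20998443  1.32217536 -0.0307247   1.35146396 -1.45211964]
8.6 0.4823306445384646 [ 0.1399692   0.42447655 -1.79342103] [-0.92611787  0.66742678  1.01082703  1.24605795  1.92826925 -0.22164928]
```

View pics/m3.png

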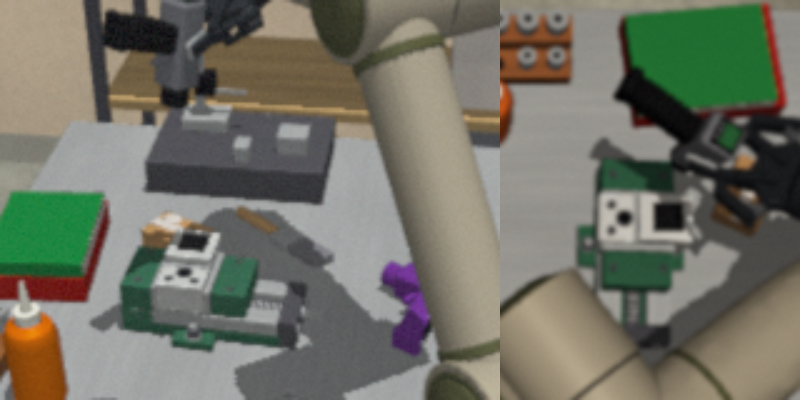

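View pics/w3.png

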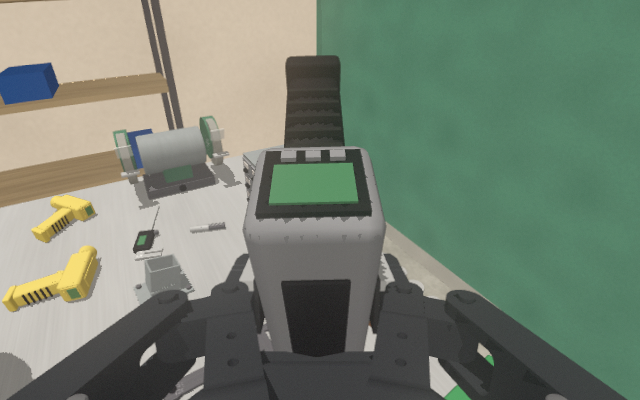

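In the side crop the muzzle points down (tip at about (175,100)); in the wrist view the back face spans v≈148–225 and the foot end is at (313,57). My nominal grasp predicts slightly different rows, so I'll fit the in-hand pitch and offset from these points and the other two views.

```bash
cat > fit.py <<'E'
from plan import *
from scipy.optimize import least_squares
T=tool_in_th(np.radians(15),1)
def nominal(s):
    RT=R.from_quat(s['ee_rot']).as_matrix(); return np.array(s['position'])-HP*RT[:,0], RT@T.T   # hold point, Rth
def thpose(hold,Rth,v): # dx,dz shift of pad point in th frame, pitch about y
    Rn=Rth@R.from_rotvec([0,v[2],0]).as_matrix(); return Rn, hold-Rn@np.array([.03+v[0],0,.122+v[1]])
E
python3 - <<'E'
from fit import *
s=monitor.sense(); hold,Rth=nominal(s)
w,b,c=load('w3'),load('side4'),load('top4')
obs=[(w,(258,149),[-.024,.021,.100]),(w,(372,149),[-.024,-.021,.100]),(w,(287,60),[-.021,.016,0]),(w,(340,60),[-.021,-.016,0]),
(w,(246,232),[-.022,.021,.142]),(w,(384,232),[-.022,-.021,.142]),
(b,(220+175/2.5,40+103/2.5),[.108,0,.122]),(b,(220+108/2.5,40+32/2.5),[0,0,0]),(c,(340+125/2.5,90+84/2.5),[0,0,0])]
Rn,o=thpose(hold,Rth,[0,0,0])
for d,px,t in obs: print(np.round(px,1),proj(d,o+Rn@np.array(t)).round(1))
if proj(w,o+Rn@np.array([0,.021,.1]))[0]>proj(w,o+Rn@np.array([0,-.021,.1]))[0]: 
    obs=[(d,px,[t[0],-t[1],t[2]]) if d is w else (d,px,t) for d,px,t in obs]
def f(v,sel):
    Rn,o=thpose(hold,Rth,v); return np.concatenate([(proj(d,o+Rn@np.array(t))-px)*(1 if d is w else 3) for d,px,t in sel])
for sel in (obs,obs[:6],obs[6:]):
    r=least_squares(f,[0,0,0],args=(sel,),x_scale=[.01,.01,.1]); print('dx dz mm %.1f %.1f pitch deg %.1f'%(r.x[0]*1e3,r.x[1]*1e3,np.degrees(r.x[2])),r.fun.round(1))
cam=-w['view'][:3,:3].T@w['view'][:3,3]; print('cam in th',Rth.T@(cam-hold)+[.03,0,.122])
E
```

```text
[258 149] [372.  138.3]
[372 149] [261.7 138.3]
[287  60] [341.7  87.1]
[340  60] [292.   87.1]
[246 232] [393.1 199.9]
[384 232] [240.7 199.9]
[290.   81.2] [294.1  78.9]
[263.2  52.8] [264.2  59.7]
[390.  123.6] [387.2 123.5]
dx dz mm -6.0 5.5 pitch deg 10.7 [ 2.6 -2.5  1.1 -2.5  3.5  0.7  3.2  0.7 -3.2  1.8  7.   1.8 -0.7  3.3
  2.2  3.  -4.7 -6.6]
dx dz mm -9.8 10.3 pitch deg 11.8 [ 4.8 -1.3 -1.  -1.3  4.   0.3  2.8  0.3  0.9  0.8  2.9  0.9]
dx dz mm -4.0 2.2 pitch deg 10.6 [ 1.5  0.9  4.7  0.6 -1.2 -5.3]
cam in th [-6.95380955e-02 -6.15601213e-06  2.20540288e-01]
```

The wrist fit and the independent side/top fit agree: the thermometer sits about 11° nose-down in the grip, with the pads near (24,127) mm in its frame. That hasn't changed since the lift, so it isn't slipping. I'll compensate, descend, and measure again.

```bash
cat >> fit.py <<'E'
TAPE=np.array([.604,-.265,.105])
def goal(v,psi=-120,lean=0.,dist=.1):
    Rd,_=final(np.radians(psi),np.radians(lean),0,dist); lens=TAPE-Rd[:,0]*dist
    o=lens-Rd@np.array([.1085,0,.122]); RT=Rd@R.from_rotvec([0,-v[2],0]).as_matrix()@T
    return o+Rd@np.array([.03+v[0],0,.122+v[1]])+HP*RT[:,0], R.from_matrix(RT).as_quat()
E
python3 - <<'E'
from fit import *
v=[-.006,.0055,np.radians(10.9)]
p,q=goal(v); print(p,kinematics.ik(p,q))
env.reach(p+[0,0,.06],q); print(env.movel(p,velocity=.08,guard=15)); env.hold(.3)
s=monitor.sense();print(s['clock'],s['finger_gap'],s['contact_force'],s['position']-p,np.abs(s['qvel']).max())
a=snap('wrist','w5.png');b=snap('side','side5.png');c=snap('top','top5.png')
u=cv2.resize(b['frame'][70:170,240:340],(400,400),interpolation=cv2.INTER_CUBIC); t=cv2.resize(c['frame'][110:210,350:450],(400,400),interpolation=cv2.INTER_CUBIC)
cv2.imwrite('pics/m5.png',np.hstack([u,t])[:,:,::-1])
hold,Rth=nominal(s);Rn,o=thpose(hold,Rth,v);print(Rn[:,0],o+Rn@[.1085,0,.122])
for t in ([.1085,0,.122],[.084,0,.122],[-.024,0,.122],[0,0,0]): print(t,(proj(b,o+Rn@t)-[240,70])*4,(proj(c,o+Rn@t)-[350,110])*4)
E
```

```text
[ 0.61069536 -0.2534033   0.28032716] [-0.9136353   0.71388894  1.12040738  1.02017647  1.78897966 -0.41613984]
False
10.2833 0.48301090754423615 [-0.66123258  1.06808107 -0.75775543] [ 1.84594247e-05 -1.94418155e-05  2.41872004e-04] 0.0014944442434126812
[ 2.91802241e-04 -3.52295494e-04 -9.99999895e-01] [ 0.60404012 -0.26504579  0.20524401]
[0.1085, 0, 0.122] [223.68936972 166.39282621] [248.1720094  230.90688593]
[0.084, 0, 0.122] [222.28643479 140.8086322 ] [253.77449138 222.14153568]
[-0.024, 0, 0.122] [215.72942974  21.16244573] [280.53865773 180.22062439]
[0, 0, 0] [111.77382793 106.71496169] [129.50306169 111.78369949]
```

View pics/m5.png

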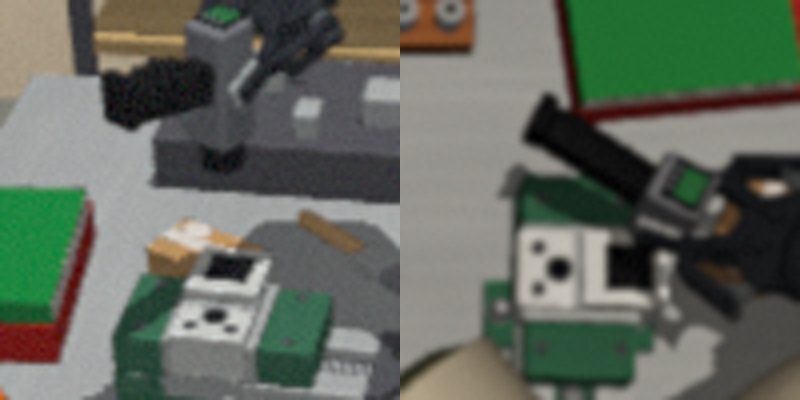

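At the target pose, the muzzle tip in the side crop is at (223,165) against a predicted (224,166). The back-face centre in the top crop is at (285,185) against (281,180). Both are within about 1 source pixel (~2–3 mm). One more check: slip between wrist pictures, plus a refit with these points.

```bash
python3 - <<'E'
from fit import *
s=monitor.sense(); hold,Rth=nominal(s)
w3,w,b,c=load('w3'),load('w5'),load('side5'),load('top5')
g=lambda d:np.float32(cv2.cvtColor(d['frame'],cv2.COLOR_RGB2GRAY)[130:260,255:375])
print('slip px w3->w5',cv2.phaseCorrelate(g(w3),g(w)))
def scr(d): # green screen on the back face
    h=cv2.cvtColor(d['frame'],cv2.COLOR_RGB2HSV); m=cv2.inRange(h,(45,80,60),(80,255,255)); m[:140]=0;m[230:]=0;m[:,:260]=0;m[:,372:]=0
    x,y,ww,hh=cv2.boundingRect(m); return x,y,ww,hh
print(scr(w3),scr(w))
B=lambda x,y:(240+(x+.5)/4-.5,70+(y+.5)/4-.5); C=lambda x,y:(350+(x+.5)/4-.5,110+(y+.5)/4-.5)
W=[(w,(372,149),[-.024,.021,.100]),(w,(258,149),[-.024,-.021,.100]),(w,(340,60),[-.021,.016,0]),(w,(287,60),[-.021,-.016,0]),(w,(384,232),[-.022,.021,.142]),(w,(246,232),[-.022,-.021,.142])]
S=[(b,B(223,165),[.1085,0,.122]),(b,B(221,15),[-.024,0,.122]),(b,B(114,108),[0,0,0]),(c,C(285,185),[-.024,0,.122]),(c,C(137,118),[0,0,0])]
def f(v,sel):
    Rn,o=thpose(hold,Rth,v); return np.concatenate([(proj(d,o+Rn@np.array(t))-px)*(1 if d is w else 3) for d,px,t in sel])
for sel in (W+S,S):
    r=least_squares(f,[0,0,0],args=(sel,),x_scale=[.01,.01,.1],loss='soft_l1',f_scale=3)
    Rn,o=thpose(hold,Rth,r.x); L=o+Rn@[.1085,0,.122]; k=(TAPE[2]-L[2])/Rn[2,0]; hit=L+k*Rn[:,0]
    print((r.x*[1e3,1e3,57.3]).round(1),'lens',L.round(4),'hit-tape mm',((hit-TAPE)*1e3).round(1),'dist',round(k,4),'lean',np.degrees(np.arccos(-Rn[2,0])).round(1))
E
```

```text
slip px w3->w5 ((0.0645574040489123, 0.6026567805487275), 0.5744860481921538)
(269, 140, 103, 65) (269, 163, 89, 42)
[-5.   4.4 10.5] lens [ 0.6032 -0.2665  0.2061] hit-tape mm [-1.2 -2.1  0. ] dist 0.1011 lean 0.4
[-4.7  2.  10.6] lens [ 0.602  -0.2685  0.2064] hit-tape mm [-2.2 -4.   0. ] dist 0.1014 lean 0.3
```

There's no slip (0.6 px), lean is about 0.4°, and the aim is off by 2–4 mm, so I'll trim it and hand in.

```bash
python3 - <<'E'
from fit import *
s=monitor.sense(); p=np.array(s['position'])
env.movel(p+[.0015,.0027,-.001],velocity=.02); env.hold(.5)
s=monitor.sense();print(s['clock'],s['finger_gap'],s['contact_force'],np.array(s['position'])-p,np.abs(s['qvel']).max())
job.hand_in()
E
```

```text
11.2417 0.48699679591608536 [-0.83866285 -0.32028684 -3.11410984] [ 0.00148903  0.00269835 -0.00097454] 0.0015455513114483773
the job is handed in; nothing more can be done
```

I drew the thermometer out of its holster, turned it muzzle down, and it is still in the gripper (closed at 80 N), aimed at the middle of the tape. The job was handed in at 11.2 s of the 42 s allowed.

**In-hand tilt:** the thermometer sat about 11° nose-down in the gripper, not as planned. Two separate fits agreed on this, and I corrected the final pose for it.

**Last checks before the trim:**

| Check | Result |
|---|---|
| Lens to tape | about 101 mm |
| Muzzle lean | about 0.4° |
| Aim point, all three cameras | about 2.5 mm off the middle of the tape |
| Aim point, side and top cameras only | about 4.5 mm off the middle of the tape |
| Slip in the gripper | none to speak of (0.6 px shift between wrist pictures) |

The two aim figures differ by about 2 mm, which is within the camera calibration. A check of the thermometer's green screen gave different outlines in the same two wrist pictures. I put that down to lighting and did not follow it up.

**Trim:** I then moved the arm by (1.5, 2.7, −1.0) mm to take out most of the aim error, and did not photograph it again. After the trim the arm was still, and the outside force was about 3 N, roughly the thermometer's own weight. No guarded move tripped, and I saw no contact with the block or vise.

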